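# Stack the varnished slats crosswise and hold the dryer's boost dial

### The arm

A 6-joint arm with a two-finger parallel gripper is mounted at the origin on the work surface. World frame = base frame: x ahead of the robot, y to its left, z up, the work surface at z = 0. Lengths are in mm, angles in rad, forces in N, time in s.
With the tool pointing down it reaches from about 300 to 775 mm from the base axis. Payload 14.6 kg.
Tool frame: the origin (TCP) lies between the finger pads; the fingertips stand 19 mm ahead of it and the grasp point (between the pads) is the TCP; x points along the fingers, y is the direction in which the jaws open and shut, and the axes are right-handed (so a half turn about x gives the same grasp; the last joint's range is limited). The gripper opens to 94 mm and grips with 3 to 60 N. Pads are 16 mm wide; open, the fingers measure 119 mm over their backs; the gripper's body (75 mm by 177 mm) begins 78 mm behind the grasp point.
Start: joints at [1.086, 0.3, 1.521, -0, 1.321, -0.067], TCP at [223.159, 502.682, 202.546] pointing down, gripper open.
Joint ranges: [-3.03, 3.03], [-0.79, 2.21], [0.23, 2.52], [-1.04, 4.18], [0, 3.07], [-2.55, 2.55]. Speed limits (rad/s): [2.22, 2.22, 2.57, 3.14, 3.14, 3.14].

### API

Orientations are given as [roll, pitch, yaw] about the fixed x, y, z axes, in that order (R = Rz(yaw) Ry(pitch) Rx(roll)).
In Python, from cell import manip gives the robot as it stands.
- The arm moves only by the tool jog_arm, never from a script. Its argument "series" is one flat list of numbers, 7 for each row, row after row: the turn, a rotation vector about the world's x, y, z in rad, then the shift along the world's x, y, z in m, then the opening, from -1 (shut) to 1 (fully open). A call has 1 to 20 rows; each row is the pose to reach, as a shift and turn from the pose commanded when the call began; what a row does not reach only later rows make up. A row lasts 1/8 s, in which the tool goes at most 62.5 mm and 10.7 degrees, less where a joint would pass 70% of its speed; a pose out of reach is approached as far as the arm can. A call with a gripper value outside its range is refused whole. The fingers move at their own pace and stop on an object; "squeeze" is the grip in N (left out, the last holds). Time passes only in rows, so rows that repeat a pose let the fingers close. It gives the time, the measured TCP pose, the force and the opening at its end, in the units of the state.
- manip.read_state(): the state, without advancing time (a new reading comes with each control period).
- manip.camera(name): name is "side" or "top"; returns a dict with "color" (480x640x3 uint8, blue, green, red), "range_z" (480x640 float32, mm along the optical axis (not along the pixel's ray), 0 where there is no reading), "fx", "fy", "cx", "cy" (pixels), "pose" (4x4, takes a point from camera to world coordinates). Camera axes: x right, y down, z forward; pixel columns grow to the right and rows downward; lengths in mm; the calibration is good to about 2 mm. A picture is of the moment at which its call begins.
- manip.sign_off(): hands the job in, once; it reports no verdict.
The state is a dict: "clock": time; "joints": joint angles; "qd": joint speeds; "effort": joint torques, N m; "eef_pos": TCP position; "eef_rot": TCP orientation; "wrist_force": force on the tool from outside, world axes, zero at the start; "moment": the same for the moment, N m; "finger_gap": finger opening in mm.
Only numpy, scipy, OpenCV 4.12 (cv2) and the standard library are available. Lean on these libraries where they do the work, as an engineer would, in place of code of your own. Each camera call takes 0.05 s, during which the arm holds its last target.

### The job

Finish the drying stack: lay the two loose varnished slats flat across the two slats already on the rack, one directly above each of the rack's two aluminium bearers, and let go of them. Then press the dryer dial's orange paddle down past its first two clicks to the third, last position and finish while still holding it there against its return spring. Leave the slats already laid and the other things on the cart where they are.

Things in the scene. Friction and masses are not known exactly. Their poses are not given: they have to be found in the camera images.
- rack: Fixed drying rack: white board 190 x 190 x 12 mm, two aluminium bearers on it along its x, 180 x 18 x 16 mm, centred at y = +55 and -55 mm. Origin: centre of the board's underside, on the cart top; z up. Bearer tops at z = 28 mm; the laid slats lie on them along y, tops at 44 mm. A finished slat has its underside at 44 mm, length along x, centre at x = 0, y = +55 or -55 mm.
- laid_near: Varnished brown wooden slat, 150 x 24 x 16 mm, about 35 g. Origin: centre of its underside; x along its length, z up through its 16 mm thickness. One of the two loose slats already lying on the bearers, about 50 mm from the rack's centre towards its -x.
- laid_far: Varnished brown wooden slat, 150 x 24 x 16 mm, about 35 g. Origin: centre of its underside; x along its length, z up through its 16 mm thickness. The other one already lying on the bearers, about 50 mm from the rack's centre towards its +x.
- slat_a: Varnished brown wooden slat, 150 x 24 x 16 mm, about 35 g. Origin: centre of its underside; x along its length, z up through its 16 mm thickness. Lies loose and flat on the cart top to the left; to be stacked. Either slat may go over either bearer.
- slat_b: Varnished brown wooden slat, 150 x 24 x 16 mm, about 35 g. Origin: centre of its underside; x along its length, z up through its 16 mm thickness. Lies loose and flat on the cart top to the left; to be stacked.
- dryer: Fixed white bench dryer, right of the rack. Origin on the cart top below the dial's middle; z up. In mm: blower 150 high, x -60 to 190, y -215 to -95; nozzle 75 high, x 80 to 180, to y -20; grey control box 60 high, x -40 to 40, y -96 to 0; bracket and round white scale plate (radius 44 about the axle) at x -26 to -16. Four dots on the plate: rest uppermost, third position red, lowest.
- dial_axle (a point): Fixed point: middle of the dial's axle, 115 mm above the cart top, straight above the dryer's origin. The axle runs along the dryer's x. Black dial 72 mm across, 16 mm thick; its orange paddle sticks out radially on the dryer's +y side.
- paddle (a point): Middle of the orange paddle's flat upper face, 80 mm from the axle; moves with the dial. Paddle 34 mm wide (along the axle), 8 mm thick; its upper face, a plane through the axle, reaches 30 to 115 mm from the axle. At rest it rises outwards at 0.50 rad above level; at dial angle q it stands at 0.50 - q. Nothing is beneath it.
- dial (a joint): Dial angle, rad: 0 at rest, grows as the paddle is pressed down. Clicks at 0.33, 0.72 and 1.05 (third, in it from 0.95); a hard stop at 1.15. The return spring resists with 0.4 to 0.7 N m, plus up to 0.25 N m at a click: 5 to 12 N pressed 80 mm out. Let go, it always springs back to 0.
- pot: Green ceramic pot, 104 mm across, 90 mm high; bystander at the back. Origin: centre of underside.
- weight: Silver record weight, 76 mm across, 58 mm high; bystander. Origin: centre of underside.
- headshell: Small chrome headshell with cartridge, about 60 mm long, 18 mm high, lying near the robot; bystander. Origin: centre of underside.
- tweezers: Stainless tweezers, 120 mm long, 8 mm high, lying near the robot; bystander. Origin: centre of underside.
- lacquer: Small can of lacquer, 66 mm across, 85 mm high; bystander at the back. Origin: centre of underside.
Not all that is in view belongs to the job. What is shaped like the slat_b but red or turquoise is not meant.

How it is judged (in metres and radians):
On the way, in this order (a step that is already met when the one before it is completed fails the run):
1. both loose slats lie flat across the laid slats, one above each bearer, released (((y of slat_a in the frame of rack between 0.035 and 0.072 m and x of slat_a in the frame of rack between -0.025 and 0.025 m and z of slat_a in the frame of rack between 0.04 and 0.05 m and angle between the x axis of each of slat_a, slat_b and the x axis of rack, either way round below 0.2 rad and angle between the z axis of each of slat_a, slat_b and the z axis of rack, either way round below 0.12 rad and y of slat_b in the frame of rack between -0.072 and -0.035 m and x of slat_b in the frame of rack between -0.025 and 0.025 m and z of slat_b in the frame of rack between 0.04 and 0.05 m) or (y of slat_a in the frame of rack between -0.072 and -0.035 m and x of slat_a in the frame of rack between -0.025 and 0.025 m and z of slat_a in the frame of rack between 0.04 and 0.05 m and angle between the x axis of each of slat_a, slat_b and the x axis of rack, either way round below 0.2 rad and angle between the z axis of each of slat_a, slat_b and the z axis of rack, either way round below 0.12 rad and y of slat_b in the frame of rack between 0.035 and 0.072 m and x of slat_b in the frame of rack between -0.025 and 0.025 m and z of slat_b in the frame of rack between 0.04 and 0.05 m)) and contact force between the fingers and slat_a below 0.2 N and linear speed of each of slat_a, slat_b below 0.02 m/s and contact force between the fingers and slat_b below 0.2 N and distance of each of laid_near, laid_far from where it was at the start of the episode below 0.02 m), for 0.2 s.
2. the fingers hold the dial at its third position (value of joint dial above 0.95 rad and contact force between the fingers and dryer above 1 N and distance between the grasp point and paddle below 0.08 m), for 0.5 s.
At the end, for the whole second after the job is handed in: Both slats lie released on the laid slats: underside 40-50 mm up, within 0.2 rad of the bearers, flat to 0.12 rad, one 35-72 mm each side of the rack's middle, within 25 mm lengthwise; laid slats moved < 20 mm. Fingers push the paddle > 1 N, within 80 mm of its point; dial past 0.95 rad (all of step 1 and all of step 2); the arm keeps its last pose, push and grip.
It fails at once if a bystander (pot, record weight, headshell, tweezers, lacquer can) is moved by more than 30 mm (distance of any of pot, weight, headshell, tweezers, lacquer from where it was at the start of the episode above 0.03 m).
It also fails if it takes over 61 s, if anything falls off the work surface, if the arm or the gripper's body presses on something with over 40 N, if the wrist force passes 120 N, or if a joint passes its speed limit or range.

## Working session

There is one attempt and no reset: what is moved stays moved. The work goes in short steps, Python scripts to look and compute and a tool call to move; the robot and the scene stay as the last step left them, time stands still between calls to the robot, and variables do not carry over. Pictures are saved under pics/ and viewed, and the job is handed in when it is done.

Besides the shell and the picture viewer there is one more tool, called after "Emit:" by a JSON object that holds its "method" and its "body". jog_arm: Moves the arm, as the interface text tells. Its arguments: {"type":"object","properties":{"series":{"type":"array","items":{"type":"number"}},"squeeze":{"type":"number"}},"required":["series"]}

```bash
mkdir -p pics; ls; cat > h.py <<'E'
import numpy as np, cv2
from cell import manip
def snap(n,tag):
    c=manip.camera(n); np.savez(f'pics/{tag}.npz',**{k:np.array(v) for k,v in c.items()}); cv2.imwrite(f'pics/{tag}.png',c['color']); return c
def load(tag): return dict(np.load(f'pics/{tag}.npz'))
def world(c,u,v,z=None):
    u=np.asarray(u,float);v=np.asarray(v,float)
    d=np.stack([(u-c['cx'])/c['fx'],(v-c['cy'])/c['fy'],np.ones_like(u)],-1)
    R=c['pose'][:3,:3];t=c['pose'][:3,3]
    dw=d@R.T
    if z is None: s=c['range_z'][v.astype(int),u.astype(int)]
    else: s=(z-t[2])/dw[...,2]
    return t+dw*s[...,None]
def cloud(c):
    v,u=np.mgrid[0:480,0:640]; return world(c,u,v)
def proj(c,p):
    R=c['pose'][:3,:3];t=c['pose'][:3,3]
    q=(np.asarray(p,float)-t)@R
    return np.stack([q[...,0]/q[...,2]*c['fx']+c['cx'],q[...,1]/q[...,2]*c['fy']+c['cy']],-1)
E
python3 - <<'E'
from h import *
for n in('side','top'):
    c=snap(n,n+'0'); print(n,c['pose'].round(3).tolist(),c['fx'],c['cx'],c['cy'])
print(manip.read_state())
E
```

```text
pics
side [[0.945, -0.237, 0.223, 212.802], [-0.325, -0.654, 0.683, -722.472], [-0.016, -0.719, -0.695, 954.947], [0.0, 0.0, 0.0, 1.0]] 578.4660725312386 325.77859691487026 248.92586584807776
top [[-0.016, -0.985, 0.174, 248.489], [-1.0, 0.019, 0.015, 95.004], [-0.018, -0.174, -0.985, 1423.592], [0.0, 0.0, 0.0, 1.0]] 577.1659165087735 317.4828640519217 236.0113318016064
{'clock': 0.1, 'joints': array([ 1.08637952e+00,  3.00408505e-01,  1.52152341e+00, -3.42817561e-06,
        1.32067870e+00, -6.65831047e-02]), 'qd': array([ 1.23904178e-03, -8.83554302e-05, -3.55488444e-03, -2.00043599e-05,
       -2.64561569e-03,  2.68546976e-04]), 'effort': array([ 1.97984897e-03, -5.32648802e+01, -3.53281760e+01,  7.09758047e-02,
        2.35779444e-02, -5.18632373e-05]), 'eef_pos': array([223.0650756 , 502.47721585, 202.04505525]), 'eef_rot': array([-1.63411742,  1.56977835, -2.05195027]), 'wrist_force': array([-0.36045949, -0.3678312 ,  0.02628693]), 'moment': array([ 0.01511799,  0.03375823, -0.01957715]), 'finger_gap': 93.79284252952216}
```

View pics/side0.png

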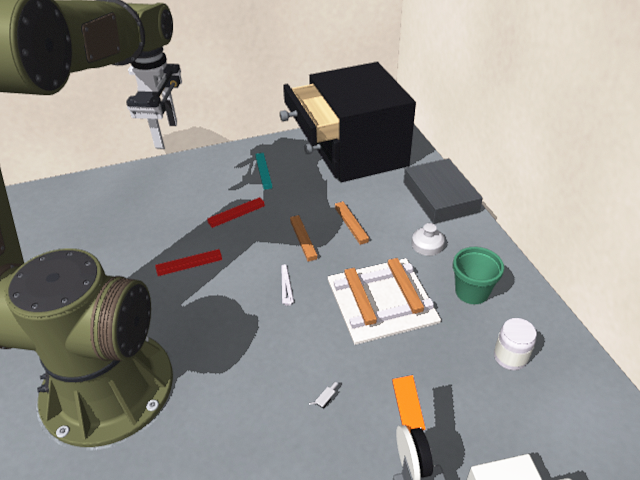

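View pics/top0.png

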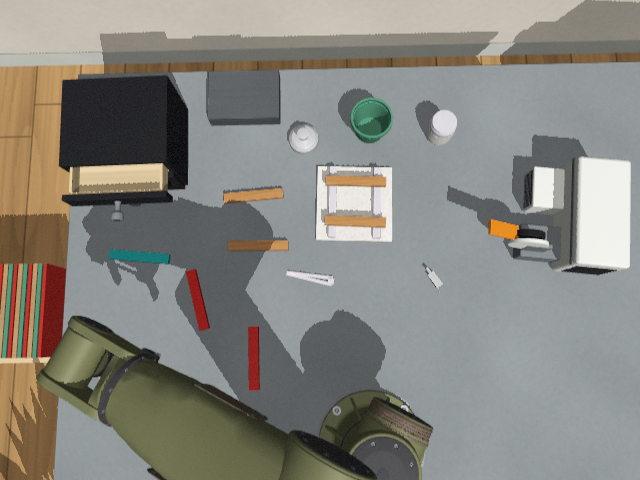

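In the top view the brown loose slats are at (253,195) and (258,245), and the laid ones on the rack at (355,181) and (355,221). The red pieces at (198,300) and (254,358) and the turquoise one at (140,256) are decoys. The orange paddle is at (503,229).

```bash
cat >> h.py <<'E'
def brown(c,amin=150):
    hsv=cv2.cvtColor(c['color'],cv2.COLOR_BGR2HSV)
    m=((hsv[...,0]>=8)&(hsv[...,0]<=20)&(hsv[...,1]>150)&(hsv[...,2]>60)).astype(np.uint8)
    n,l,s,ce=cv2.connectedComponentsWithStats(m)
    return [(l==i,s[i],ce[i]) for i in range(1,n) if s[i][4]>amin]
E
python3 - <<'E'
from h import *
for n in('side','top'):
    c=load(n+'0'); P=cloud(c)
    for m,s,ce in brown(c):
        z=P[...,2][m]; zt=np.median(z)
        e=cv2.erode(m.astype(np.uint8),np.ones((3,3)))>0
        q=P[e]; 
        v,u=np.nonzero(m); w=world(c,u,v,zt)[:,:2].astype(np.float32)
        r=cv2.minAreaRect(w)
        print(n,ce.round(1),s[4],c['color'][m].mean(0).round(),'z',np.percentile(z,[10,50,90]).round(1),'rect',np.round(r[0],1),np.round(r[1],1),round(r[2],1),'eroded mean',q.mean(0).round(1))
c=load('top0')
a=cv2.resize(c['color'][150:280,190:420],None,fx=3.4,fy=3.4,interpolation=cv2.INTER_CUBIC); cv2.imwrite('pics/crop0.png',a)
E
```

```text
side [351.8 222.7] 442 [ 79. 132. 201.] z [11.3 15.9 18.8] rect [603.7 269.4] [ 27.5 157.7] 3.8 eroded mean [602.7 262.8  19.4]
side [303.9 239.1] 384 [ 59.  99. 150.] z [12.4 16.2 19. ] rect [475.9 257.1] [157.  24.] 89.7 eroded mean [475.8 227.3  15.5]
side [405.5 285.7] 627 [ 80. 136. 206.] z [39.9 43.9 46.4] rect [628.   13.6] [155.6  24.7] 87.2 eroded mean [625.1   7.   50.1]
side [360.3 296.5] 629 [ 81. 138. 209.] z [40.9 44.1 46.4] rect [527.   17.6] [155.5  23.6] 86.1 eroded mean [526.1  12.5  46. ]
side [408.2 402.4] 1117 [ 41. 151. 250.] z [136.  150.5 166. ] rect [ 479.9 -302.3] [97.  34.4] 77.2 eroded mean [ 479.9 -302.3  150.8]
top [502.9 229.1] 439 [ 34. 134. 219.] z [133.  151.  166.5] rect [ 480.5 -301. ] [69.7 34.5] 75.2 eroded mean [ 480.3 -298.6  155.4]
```

View pics/crop0.png

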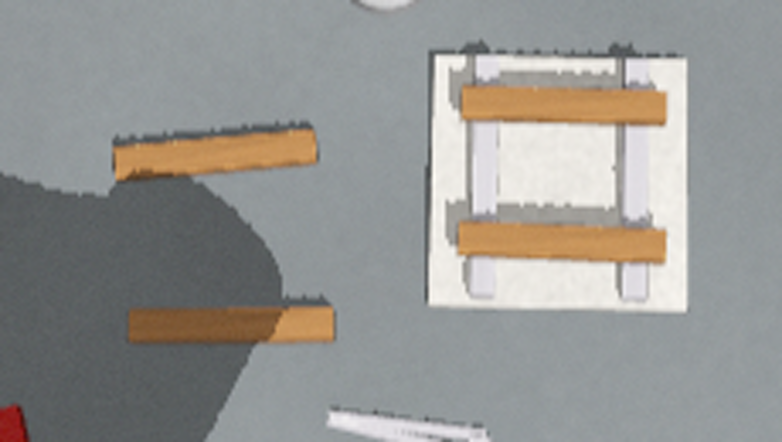

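The crop shows two loose brown slats left of the rack, lengths along world y. The upper one is slightly rotated. These are the ones meant. Next: the precise rectangles from the top view, the heights by triangulating the two views, and the rack and paddle.

```bash
sed -i 's/>150)&(hsv\[...,2\]>60)/>S)\&(hsv[...,2]>60)/; s/def brown(c,amin=150)/def brown(c,amin=150,S=95)/' h.py
python3 - <<'E'
from h import *
c=load('top0'); P=cloud(c); cs=load('side0')
for m,s,ce in brown(c):
    zt=np.median(P[...,2][m])
    v,u=np.nonzero(m); w=world(c,u,v,zt)[:,:2].astype(np.float32); r=cv2.minAreaRect(w)
    # height by triangulation of rect centre against side
    print('top',ce.round(1),s[4],'z',zt.round(1),'rect',np.round(r[0],1),np.round(r[1],1),round(r[2],1),'side proj',proj(cs,[*r[0],zt]).round(1))
# triangulate: far/near end corners via end centers of the side blobs' top faces
hsv=cv2.cvtColor(c['color'],cv2.COLOR_BGR2HSV)
m=(P[...,2]>5)&(P[...,2]<35)&(hsv[...,1]<40)&(hsv[...,2]>120)
n,l,s,ce=cv2.connectedComponentsWithStats(m.astype(np.uint8))
for i in range(1,n):
    if s[i][4]>300: print('white',s[i],ce[i].round(1),np.median(P[l==i],0).round(1))
for (lo,hi,nm) in((20,33,'bearer'),(6,16,'board')):
  mm=(P[...,2]>lo)&(P[...,2]<hi)&(P[...,0]>440)&(P[...,0]<720)&(P[...,1]>-130)&(P[...,1]<130)
  n,l,s,ce=cv2.connectedComponentsWithStats(mm.astype(np.uint8))
  for i in range(1,n):
    if s[i][4]>60:
      w=P[l==i]; r=cv2.minAreaRect(w[:,:2].astype(np.float32)); print(nm,s[i][4],np.median(w[:,2]).round(1),np.round(r[0],1),np.round(r[1],1),round(r[2],1))
# board outline via brightness: white any height
v2=(hsv[...,1]<60)&(hsv[...,2]>200); v2[:,:300]=0; v2[:,400:]=0; v2[:160]=0; v2[250:]=0
v,u=np.nonzero(v2); w=world(c,u,v,12)[:,:2].astype(np.float32); r=cv2.minAreaRect(w); print('board outline',np.round(r[0],1),np.round(r[1],1),round(r[2],1))
E
```

```text
top [113.4 149.9] 19033 z -751.0 rect [780.1 116.3] [1161.7 2584.6] 0.2 side proj [415.1 415.5]
top [355.6 180.6] 586 z 42.9 rect [629.5  19.6] [145.9  25.5] 87.5 side proj [404.2 282.4]
top [252.8 195. ] 596 z 14.2 rect [604.9 277.1] [ 26.7 149.2] 4.0 side proj [350.4 220.3]
top [355.  220.8] 593 z 43.1 rect [528.4  23.5] [146.9  24.4] 86.5 side proj [359.3 293.1]
top [502.8 229.1] 465 z 150.1 rect [ 480.6 -301. ] [70.5 36.3] 74.4 side proj [408.1 401.5]
top [257.6 245.3] 598 z 14.7 rect [477.  264.9] [146.6  25.1] 89.6 side proj [302.3 235.4]
top [ 26.  423.4] 6099 z -751.3 rect [ -29.3 1193.2] [426.2 210.6] 4.6 side proj [130.4 256.3]
white [289 125  30  30 537] [303.9 140.7] [737.8 143.5  27.3]
white [ 316  166   77   76 4096] [353.6 205.1] [576.8  24.8  11.7]
bearer 71 26.9 [655.  -36.1] [20.3 23.6] 86.7
bearer 209 26.6 [584.3  76.9] [17.5 74.9] 88.9
bearer 238 26.8 [577.9 -28.7] [27.2 76.5] 87.5
bearer 94 26.3 [506.4  81.5] [22.2 28.3] 86.5
bearer 78 26.8 [500.7 -27.1] [17.7 26.7] 89.2
board 1880 10.8 [579.1  24.6] [189.4 190.1] 87.8
board 274 11.0 [662.8  19.4] [89.4 25.1] 86.7
board 984 10.7 [584.3  22.7] [90.7 76.5] 88.7
board outline [580.1  23.7] [186.5 190.3] 87.8
```

```bash
python3 - <<'E'
from h import *
from scipy.spatial.transform import Rotation as Ro
s=manip.read_state(); R=Ro.from_euler('xyz',s['eef_rot']).as_matrix(); print(R.round(3)); y=R[:,1]; print('jaw deg',np.degrees(np.arctan2(y[1],y[0])))
c=load('side0');P=cloud(c)
m=[b for b in brown(c) if abs(b[2][0]-408)<4 and abs(b[2][1]-402)<5][0][0]
e=cv2.erode(m.astype(np.uint8),np.ones((3,3)))>0
q=P[e]; q=q[(q[:,2]>120)&(q[:,2]<180)]; mu=q.mean(0); U,S,V=np.linalg.svd(q-mu,full_matrices=False); print(mu,V.round(3)); 
t=(q-mu)@V.T; print(np.percentile(t,[0,2,98,100],axis=0).round(1))
c=load('top0');P=cloud(c)
m=[b for b in brown(c) if abs(b[2][0]-503)<4][0][0]; e=cv2.erode(m.astype(np.uint8),np.ones((3,3)))>0
q=P[e]; mu=q.mean(0); U,S,V=np.linalg.svd(q-mu,full_matrices=False); print(mu,V.round(3));t=(q-mu)@V.T; print(np.percentile(t,[0,2,98,100],axis=0).round(1))
E
```

```text
[[-0.     0.406  0.914]
 [-0.001  0.914 -0.406]
 [-1.    -0.001 -0.   ]]
jaw deg 66.05994302376605
[ 479.81405974 -302.17530091  150.86556916] [[-0.075 -0.874 -0.48 ]
 [-0.996  0.086  0.   ]
 [-0.041 -0.478  0.877]]
[[-38.5 -16.1  -5.2]
 [-36.7 -14.7  -3.4]
 [ 37.1  14.9   3. ]
 [ 42.9  16.5   4.4]]
[ 480.51536766 -298.4148804   155.25211039] [[-0.16   0.34   0.927]
 [-0.372 -0.89   0.262]
 [ 0.914 -0.303  0.269]]
[[ -38.1  -30.4  -16.2]
 [ -34.9  -27.4  -14.3]
 [  23.7   26.6   14. ]
 [1346.3   68.8   15.5]]
```

Emit:
{"method": "jog_arm", "body": {"series": [0, 0, -0.135, 0.048, -0.0285, -0.01, 0.4, 0, 0, -0.27, 0.095, -0.057, -0.02, 0.4, 0, 0, -0.405, 0.143, -0.085, -0.035, 0.4, 0, 0, -0.54, 0.19, -0.114, -0.05, 0.4, 0, 0, -0.676, 0.238, -0.142, -0.06, 0.4, 0, 0, -0.81, 0.286, -0.171, -0.07, 0.4, 0, 0, -0.95, 0.333, -0.199, -0.08, 0.4, 0, 0, -1.083, 0.381, -0.2275, -0.09, 0.4, 0, 0, -1.083, 0.381, -0.2275, -0.115, 0.4, 0, 0, -1.083, 0.381, -0.2275, -0.125, 0.4, 0, 0, -1.083, 0.381, -0.2275, -0.125, 0.4], "squeeze": 20}}

```text
clock: 1.48
eef_pos: [603.5, 275.5, 77.1]
eef_rot: [-1.295, 1.569, -2.795]
wrist_force: [0.2, -0.5, 0.8]
finger_gap: 65.7
```

```bash
python3 - <<'E'
from h import *
c=snap('side','s1');
a=cv2.resize(c['color'][120:340,220:480],None,fx=2.5,fy=2.5); cv2.imwrite('pics/s1c.png',a)
E
```

```text
(no output)
```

View pics/s1c.png

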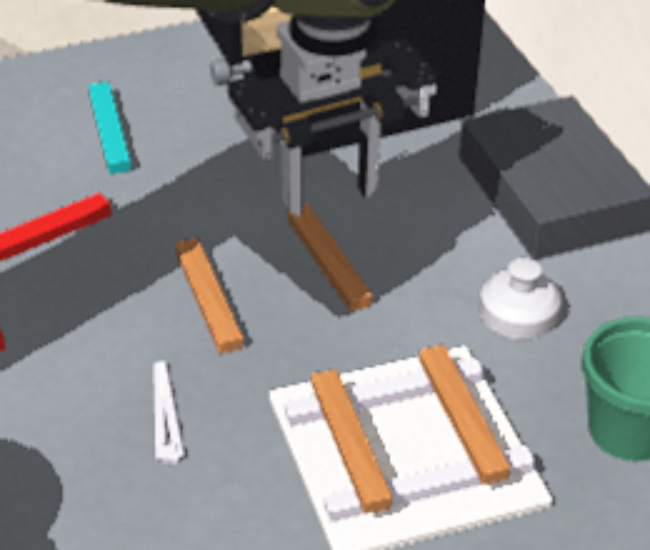

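The open fingers straddle the far loose slat, aligned with it. Descend, grip and lift.

Emit:
{"method": "jog_arm", "body": {"series": [0, 0, 0, 0.001, 0, -0.03, 0.4, 0, 0, 0, 0.001, 0, -0.055, 0.4, 0, 0, 0, 0.001, 0, -0.055, 0.4, 0, 0, 0, 0.001, 0, -0.055, -1, 0, 0, 0, 0.001, 0, -0.055, -1, 0, 0, 0, 0.001, 0, -0.055, -1, 0, 0, 0, 0.001, 0, -0.055, -1, 0, 0, 0, 0.001, 0, -0.055, -1, 0, 0, 0, 0.001, 0, -0.03, -1, 0, 0, 0, 0.001, 0, 0.01, -1, 0, 0, 0, 0.001, 0, 0.053, -1, 0, 0, 0, 0.001, 0, 0.053, -1], "squeeze": 20}}

```text
clock: 3.02
eef_pos: [606.5, 275.7, 134.4]
eef_rot: [1.877, 1.565, 0.376]
wrist_force: [-0.4, 0.3, -1.0]
finger_gap: 0.4
```

```bash
python3 - <<'E'
from h import *
c=snap('side','s2');
print(manip.read_state()['eef_pos'])
a=cv2.resize(c['color'][120:340,220:480],None,fx=2.5,fy=2.5); cv2.imwrite('pics/s2c.png',a)
P=cloud(c)
for m,s,ce in brown(c,200,150):
    z=P[...,2][m]; zt=np.median(z); v,u=np.nonzero(m); r=cv2.minAreaRect(world(c,u,v,zt)[:,:2].astype(np.float32))
    print(ce.round(1),s[4],zt.round(1),np.round(r[0],1),np.round(r[1],1),round(r[2],1))
E
```

```text
[605.62364919 275.36106096 131.82175413]
[351.9 223. ] 316 16.0 [603.5 269.2] [ 24.9 157.6] 4.0
[303.6 238.2] 426 16.2 [476.6 257.4] [157.6  24. ] 89.5
[405.4 285.4] 614 43.9 [628.   13.6] [155.6  24.7] 87.2
[360.3 296.3] 614 44.0 [527.   17.7] [155.5  23.6] 86.1
[408.2 402.4] 1117 150.5 [ 479.9 -302.3] [97.  34.4] 77.2
```

View pics/s2c.png

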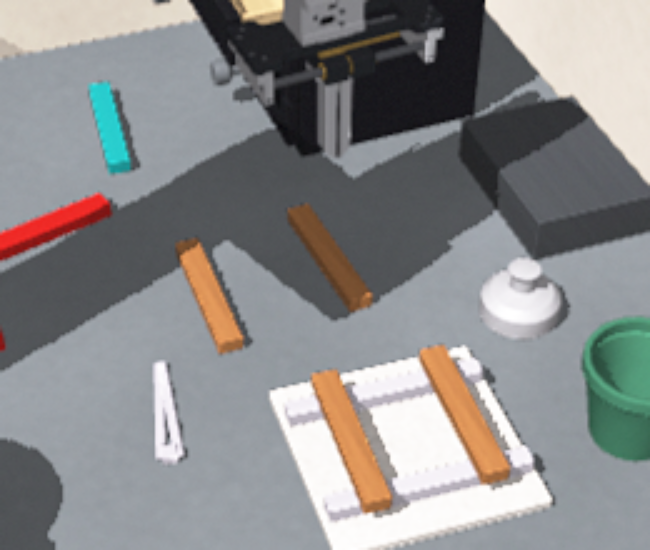

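```bash
python3 - <<'E'
from h import *
c=load('side0')
for p in ([605.6,275.4,131.8],[605.6,275.4,112.8],[570.6,273,58],[604.5,275,16]): print(p,proj(c,p).round(1), ((proj(c,p)-[220,120])*2.5).round())
c=load('s2'); P=cloud(c)
m=(P[...,2]>105)&(P[...,2]<125)&(P[...,0]>540)&(P[...,0]<680)&(P[...,1]>150)&(P[...,1]<400); print(np.median(P[m],0),m.sum())
m=(P[...,2]>100)&(P[...,2]<180)&(P[...,0]>560)&(P[...,0]<650)&(P[...,1]>150)&(P[...,1]<400); print(np.percentile(P[m],[1,5,50,95],axis=0))
E
```

```text
[605.6, 275.4, 131.8] [351.6 182.5] [329. 156.]
[605.6, 275.4, 112.8] [351.5 189. ] [329. 172.]
[570.6, 273, 58] [337.8 210.8] [295. 227.]
[604.5, 275, 16] [350.6 220.3] [326. 251.]
[nan nan nan] 0
[[594.16944173 262.48978701 139.35373624]
 [594.87020014 263.43272829 141.60543266]
 [606.09085045 267.20214189 161.27699569]
 [619.50109043 278.49312435 178.08560809]]
  return _methods._mean(a, axis=axis, dtype=dtype,
  ret = um.true_divide(
```

```bash
python3 - <<'E'
from h import *
for t in('s1','s2'):
    c=load(t);P=cloud(c)
    m=(P[...,2]>25)&(P[...,2]<200)&(P[...,0]>540)&(P[...,0]<670)&(P[...,1]>240)&(P[...,1]<310)
    v,u=np.nonzero(m); 
    q=P[m]
    for lo,hi in((540,590),(590,625),(625,670)):
        k=(q[:,0]>lo)&(q[:,0]<hi); 
        if k.sum()>5:
            i=np.argsort(q[k][:,2])[:8]; print(t,lo,k.sum(),q[k][i].round(1)[:, :].tolist()[::3],'px',list(zip(u[k][i],v[k][i]))[::3])
c=snap('side','s3'); print(manip.read_state()['eef_pos'])
a=cv2.resize(c['color'][140:230,290:410],None,fx=6,fy=6,interpolation=cv2.INTER_NEAREST); cv2.imwrite('pics/s3c.png',a)
np.set_printoptions(linewidth=200)
print(cloud(c)[160:192:2,340:364:3,2].round(0))
E
```

```text
s1 540 269 [[568.3, 265.2, 82.8], [569.9, 262.8, 87.3], [561.7, 267.7, 88.8]] px [(np.int64(338), np.int64(205)), (np.int64(339), np.int64(204)), (np.int64(335), np.int64(203))]
s1 590 56 [[621.9, 255.2, 185.6], [610.4, 250.6, 188.8], [598.2, 249.7, 189.9]] px [(np.int64(362), np.int64(167)), (np.int64(358), np.int64(168)), (np.int64(353), np.int64(169))]
s1 625 385 [[641.2, 270.2, 79.7], [637.4, 280.2, 82.4], [642.3, 267.1, 84.9]] px [(np.int64(366), np.int64(198)), (np.int64(363), np.int64(195)), (np.int64(367), np.int64(197))]
s2 590 265 [[608.6, 268.2, 137.7], [604.1, 269.5, 140.9], [610.4, 266.6, 141.3]] px [(np.int64(354), np.int64(182)), (np.int64(352), np.int64(181)), (np.int64(355), np.int64(181))]
[604.99109658 275.11118062 130.16121488]
[[ 70.  73. 192. 203. 203. 200. 199.  53.]
 [ 66.  61. 186. 199. 198. 193. 193.  48.]
 [ 61.  55. 182. 191. 192. 188. 186.  46.]
 [ 53.  51. 176. 189. 185. 184. 182.  39.]
 [ 44.  45. 170. 181. 181. 180. 176.  33.]
 [ 37.  38. 166. 175. 175. 170. 172.  27.]
 [ 36.  33. 158. 170. 167. 166. 162.  20.]
 [ 32.  25. 156. 164. 163. 164. 158.  12.]
 [ 25.  20. 147. 161. 159. 158. 156.   5.]
 [ 15.  12.   9. 152. 153. 152. 148.  -1.]
 [ 10.   7.   8. 149. 146. 147. 141.  -3.]
 [ -1.   4.   1.  -0. 142. 138.   1.   2.]
 [ -0.   2.  -2.   0.  -1.   3.   0.   1.]
 [  2.  -0.  -5.  -1.   4.   2.  -3.   3.]
 [  3.   2.  -2.   1.  -0.   2.   4.   0.]
 [ -1.   5.  -0.   0.  -1.   5.  -1.  -1.]]
```

View pics/s3c.png

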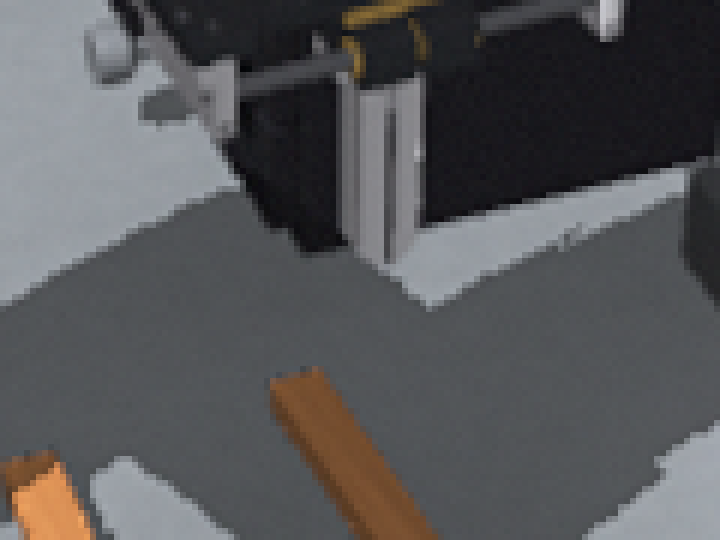

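```bash
python3 - <<'E'
from h import *
c=snap('side','s4'); ct=snap('top','t4'); s=manip.read_state(); print(s['eef_pos'],s['qd'].round(4),s['joints'].round(4))
from scipy.spatial.transform import Rotation as Ro
print(Ro.from_euler('xyz',s['eef_rot']).as_matrix().round(3))
t=c['pose'][:3,3]
d=world(c,354.2,184.0,0)-t
for y in (263,267,271,275): print(y,(t+d*(y-t[1])/d[1]).round(1))
a=ct['color'][150:290,180:320]; cv2.imwrite('pics/t4c.png',cv2.resize(a,None,fx=4,fy=4,interpolation=cv2.INTER_NEAREST))
E
```

```text
[604.61400735 274.96890224 129.04752295] [-0.0008  0.005  -0.0004 -0.0004  0.0012 -0.0023] [ 0.3717  0.6175  1.2368 -0.      1.2895  0.3017]
[[-0.002  0.998  0.07 ]
 [-0.001  0.07  -0.998]
 [-1.    -0.002  0.001]]
263 [607.2 263.  136.1]
267 [608.8 267.  132.7]
271 [610.4 271.  129.4]
275 [612.  275.  126.1]
```

View pics/t4c.png

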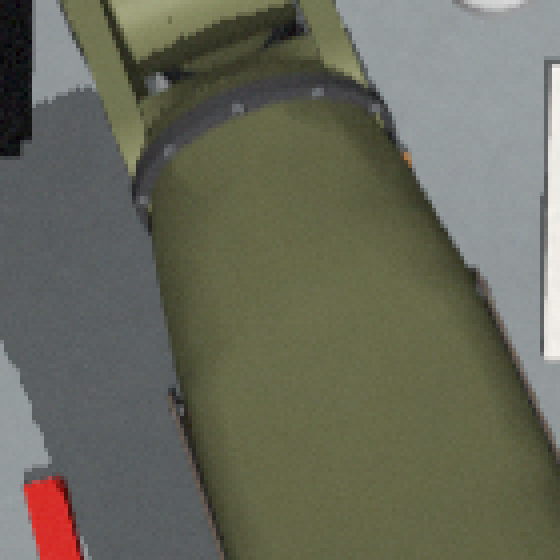

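The fingertips show at about the height the state gives for the TCP, not 19 mm below it, so the first grasp closed above the slat, which did not move. I'll descend by the observed tips and check on the way.

Emit:
{"method": "jog_arm", "body": {"series": [0, 0, 0, 0, 0, -0.04, 0.4, 0, 0, 0, 0, 0, -0.08, 0.4, 0, 0, 0, 0, 0, -0.105, 0.4, 0, 0, 0, 0, 0, -0.12, 0.4, 0, 0, 0, 0, 0, -0.12, 0.4, 0, 0, 0, 0, 0, -0.12, 0.4]}}

```text
clock: 3.98
eef_pos: [605.7, 275.4, 11.6]
eef_rot: [1.911, 1.569, 0.41]
wrist_force: [1.0, -0.6, 0.4]
finger_gap: 56.9
```

```bash
python3 - <<'E'
from h import *
c=snap('side','s5'); s=manip.read_state(); print(s['eef_pos'],s['wrist_force'],s['finger_gap'])
a=cv2.resize(c['color'][160:250,290:410],None,fx=6,fy=6,interpolation=cv2.INTER_NEAREST); cv2.imwrite('pics/s5c.png',a)
E
```

```text
[605.74746644 275.42817335  11.78219991] [ 0.43268228 -0.56771622 -0.38022346] 60.93349731792456
```

View pics/s5c.png

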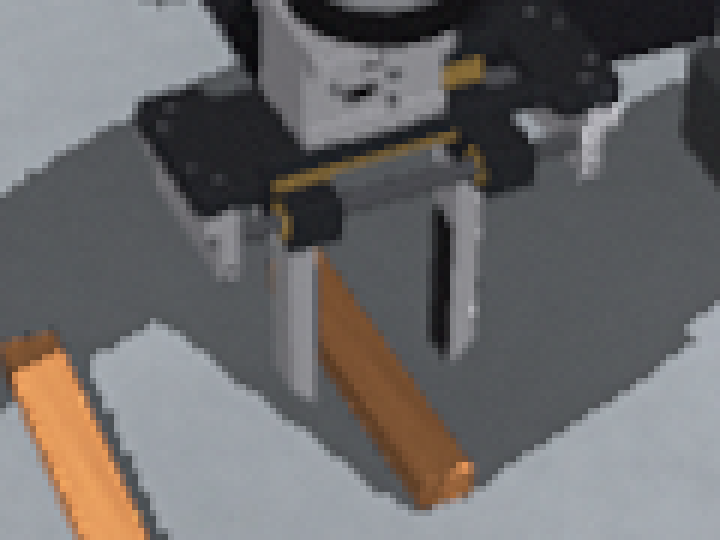

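```bash
python3 - <<'E'
from h import *
c=load('s5'); t=c['pose'][:3,3]; P=cloud(c)
for px in ((338.5,225.5),(342,226.3),(365.5,219.5)):
    d=world(c,*px,0)-t
    print([(t+d*(y-t[1])/d[1]).round(1).tolist() for y in (263,267)], P[int(px[1])-2,int(px[0])])
E
```

```text
[[568.6, 263.0, 20.0], [570.1, 267.0, 16.2]] [566.81288949 261.44489991  29.93753162]
[[577.7, 263.0, 14.6], [579.2, 267.0, 10.8]] [577.4357579  262.34759799  22.73215164]
[[639.1, 263.0, 18.2], [640.8, 267.0, 14.4]] [639.03616576 266.56188885  23.40574835]
```

Emit:
{"method": "jog_arm", "body": {"series": [0, 0, 0, 0, 0, -0.006, 0.4, 0, 0, 0, 0, 0, -0.011, 0.4, 0, 0, 0, 0, 0, -0.011, -1, 0, 0, 0, 0, 0, -0.011, -1, 0, 0, 0, 0, 0, -0.011, -1, 0, 0, 0, 0, 0, -0.011, -1, 0, 0, 0, 0, 0, -0.011, -1, 0, 0, 0, 0, 0, -0.011, -1], "squeeze": 20}}

```text
clock: 5.03
eef_pos: [605.2, 275.2, -0.4]
eef_rot: [1.87, 1.571, 0.369]
wrist_force: [-0.6, -0.4, 1.4]
finger_gap: 24.0
```

Emit:
{"method": "jog_arm", "body": {"series": [0, 0, 0, 0, 0, 0.03, -1, 0, 0, 0, 0, 0, 0.07, -1, 0, 0, 0.15, -0.002, -0.02, 0.1, -1, 0, 0, 0.3, -0.005, -0.042, 0.1, -1, 0, 0, 0.46, -0.007, -0.064, 0.1, -1, 0, 0, 0.62, -0.01, -0.086, 0.1, -1, 0, 0, 0.78, -0.012, -0.108, 0.1, -1, 0, 0, 0.94, -0.015, -0.13, 0.1, -1, 0, 0, 1.1, -0.018, -0.152, 0.1, -1, 0, 0, 1.26, -0.02, -0.172, 0.09, -1, 0, 0, 1.4, -0.022, -0.19, 0.08, -1, 0, 0, 1.46, -0.023, -0.198, 0.07, -1, 0, 0, 1.46, -0.023, -0.198, 0.065, -1, 0, 0, 1.46, -0.023, -0.198, 0.065, -1]}}

```text
clock: 6.78
eef_pos: [582.1, 77.5, 64.4]
eef_rot: [3.099, 1.57, 3.057]
wrist_force: [0.1, 1.1, -0.7]
finger_gap: 23.7
```

```bash
cat >> h.py <<'E'
def meas(c,zt,xlo=300):
    P=cloud(c)
    for m,s,ce in brown(c,100,130):
        if ce[1]<200 and ce[0]<330 : pass
        z=np.median(P[...,2][m]); v,u=np.nonzero(m); r=cv2.minAreaRect(world(c,u,v,z)[:,:2].astype(np.float32))
        if abs(z)<300: print(ce.round(1),s[4],z.round(1),np.round(r[0],1),np.round(r[1],1),round(r[2],1))
E
python3 - <<'E'
from h import *
c=snap('side','s6'); s=manip.read_state(); print(s['eef_pos'],s['wrist_force'],s['finger_gap'])
meas(c,0)
a=cv2.resize(c['color'][180:380,290:490],None,fx=3,fy=3,interpolation=cv2.INTER_NEAREST); cv2.imwrite('pics/s6c.png',a)
E
```

```text
[582.24734362  77.6105703   64.72413792] [-0.16983389  0.05191631  0.08337122] 24.239044755420643
[303.4 238.2] 468 16.1 [476.3 257.9] [158.5  25.5] 89.2
[404.  280.9] 795 44.7 [625.9  22.5] [173.2  56.1] 77.5
[359.1 284.5] 1028 45.8 [528.3  39.3] [198.5  73.9] 70.2
[408.2 402.4] 1128 150.9 [ 479.4 -303.2] [98.6 34.6] 77.0
```

View pics/s6c.png

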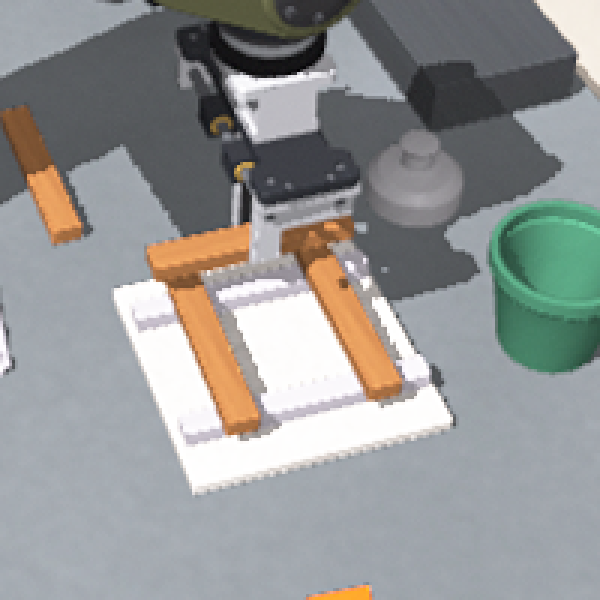

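The slat is held level and parallel above the back (+y) bearer. Lower and release.

Emit:
{"method": "jog_arm", "body": {"series": [0, 0, 0, 0, 0, -0.01, -1, 0, 0, 0, 0, 0, -0.018, -1, 0, 0, 0, 0, 0, -0.0205, -1, 0, 0, 0, 0, 0, -0.0205, -1, 0, 0, 0, 0, 0, -0.0205, -1]}}

```text
clock: 7.45
eef_pos: [582.2, 77.2, 44.0]
eef_rot: [0.449, 1.571, 0.408]
wrist_force: [0.4, 0.2, -0.9]
finger_gap: 23.8
```

Emit:
{"method": "jog_arm", "body": {"series": [0, 0, 0, 0, 0, 0, 0.0, 0, 0, 0, 0, 0, 0, 0.0, 0, 0, 0, 0, 0, 0, 0.0, 0, 0, 0, 0, 0, 0.03, 0.2, 0, 0, 0, 0, 0, 0.07, 0.4, 0, 0, 0, 0, 0, 0.07, 0.4]}}

```text
clock: 8.2
eef_pos: [583.6, 77.3, 117.1]
eef_rot: [0.111, 1.565, 0.07]
wrist_force: [0.1, 0.3, 0.1]
finger_gap: 65.5
```

```bash
python3 - <<'E'
from h import *
c=snap('side','s7'); s=manip.read_state(); print(s['eef_pos'],s['wrist_force'],s['finger_gap'])
a=cv2.resize(c['color'][180:380,290:490],None,fx=3,fy=3,interpolation=cv2.INTER_NEAREST); cv2.imwrite('pics/s7c.png',a)
E
```

```text
[582.62179089  77.18658816 114.94307264] [-0.14191253  0.24957155 -0.13744006] 65.8219235669488
```

View pics/s7c.png

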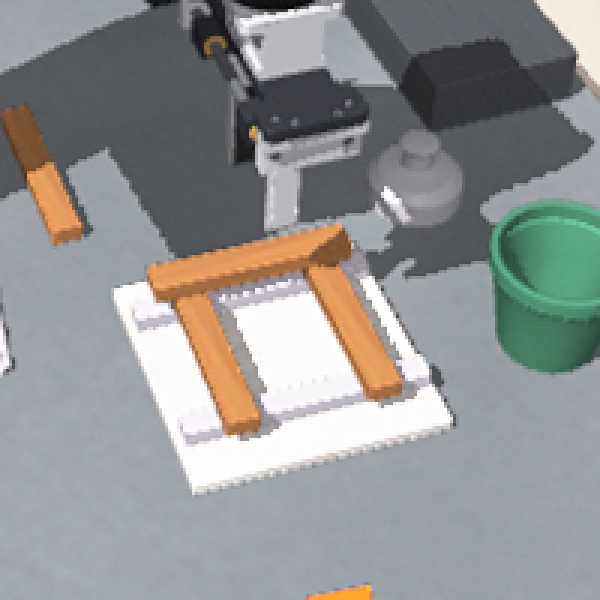

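First slat lies flat across both laid slats over the back bearer. Now the second, at side pixel (304,238).

Emit:
{"method": "jog_arm", "body": {"series": [0, 0, -0.16, -0.012, 0.02, 0, 0.4, 0, 0, -0.32, -0.024, 0.042, 0, 0.4, 0, 0, -0.48, -0.035, 0.062, 0, 0.4, 0, 0, -0.64, -0.046, 0.083, 0, 0.4, 0, 0, -0.8, -0.057, 0.103, 0, 0.4, 0, 0, -0.96, -0.068, 0.124, 0, 0.4, 0, 0, -1.12, -0.079, 0.144, 0, 0.4, 0, 0, -1.28, -0.09, 0.165, -0.02, 0.4, 0, 0, -1.44, -0.1, 0.18, -0.05, 0.4, 0, 0, -1.536, -0.1055, 0.186, -0.075, 0.4, 0, 0, -1.536, -0.1055, 0.186, -0.08, 0.4, 0, 0, -1.536, -0.1055, 0.186, -0.08, 0.4]}}

```text
clock: 9.75
eef_pos: [476.8, 262.9, 34.0]
eef_rot: [-1.035, 1.57, -2.61]
wrist_force: [1.2, -0.0, 0.3]
finger_gap: 65.5
```

```bash
python3 - <<'E'
from h import *
c=snap('side','s8'); s=manip.read_state(); print(s['eef_pos'],s['finger_gap'])
a=cv2.resize(c['color'][150:300,240:440],None,fx=3.5,fy=3.5,interpolation=cv2.INTER_NEAREST); cv2.imwrite('pics/s8c.png',a)
E
```

```text
[477.12269298 262.98122771  34.52861436] 65.6758084085944
```

View pics/s8c.png

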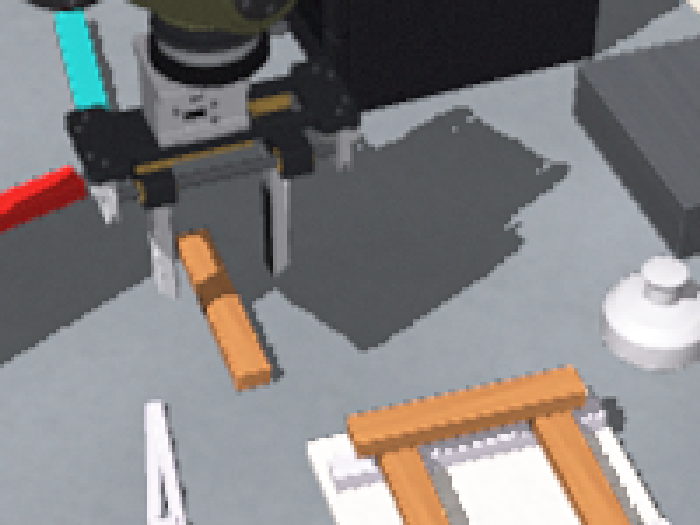

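The fingers straddle the second brown slat and are aligned with it. Descend and grip.

Emit:
{"method": "jog_arm", "body": {"series": [0, 0, 0, 0, 0, -0.02, 0.4, 0, 0, 0, 0, 0, -0.03, 0.4, 0, 0, 0, 0, 0, -0.0345, 0.4, 0, 0, 0, 0, 0, -0.0345, -1, 0, 0, 0, 0, 0, -0.0345, -1, 0, 0, 0, 0, 0, -0.0345, -1, 0, 0, 0, 0, 0, -0.0345, -1, 0, 0, 0, 0, 0, -0.0345, -1, 0, 0, 0, 0, 0, -0.0345, -1, 0, 0, 0, 0, 0, -0.0345, -1], "squeeze": 20}}

```text
clock: 11.05
eef_pos: [476.7, 263.2, -0.3]
eef_rot: [2.234, 1.571, 0.658]
wrist_force: [-0.4, 0.0, 3.0]
finger_gap: 23.9
```

Emit:
{"method": "jog_arm", "body": {"series": [0, 0, 0, 0, 0, 0.03, -1, 0, 0, 0, 0, 0, 0.07, -1, 0, 0, 0.14, 0.009, -0.027, 0.105, -1, 0, 0, 0.28, 0.018, -0.054, 0.11, -1, 0, 0, 0.42, 0.027, -0.081, 0.11, -1, 0, 0, 0.56, 0.036, -0.108, 0.11, -1, 0, 0, 0.7, 0.046, -0.135, 0.11, -1, 0, 0, 0.84, 0.055, -0.162, 0.11, -1, 0, 0, 0.98, 0.064, -0.189, 0.11, -1, 0, 0, 1.12, 0.073, -0.216, 0.11, -1, 0, 0, 1.26, 0.082, -0.243, 0.11, -1, 0, 0, 1.4, 0.091, -0.27, 0.1, -1, 0, 0, 1.5, 0.098, -0.288, 0.085, -1, 0, 0, 1.536, 0.1005, -0.296, 0.07, -1, 0, 0, 1.536, 0.1005, -0.296, 0.065, -1, 0, 0, 1.536, 0.1005, -0.296, 0.065, -1, 0, 0, 1.536, 0.1005, -0.296, 0.065, -1]}}

```text
clock: 13.18
eef_pos: [577.4, -32.4, 65.2]
eef_rot: [-0.042, 1.57, -0.082]
wrist_force: [-0.0, 0.2, -0.8]
finger_gap: 24.1
```

```bash
python3 - <<'E'
from h import *
c=snap('side','s9'); s=manip.read_state(); print(s['eef_pos'],s['finger_gap'])
a=cv2.resize(c['color'][180:380,290:490],None,fx=3,fy=3,interpolation=cv2.INTER_NEAREST); cv2.imwrite('pics/s9c.png',a)
E
```

```text
[577.37593783 -32.43339053  65.17415918] 23.55521178322033
```

View pics/s9c.png

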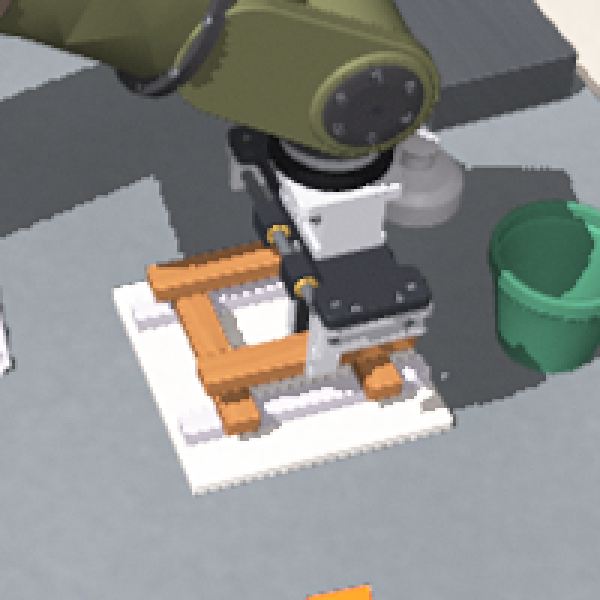

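Held level and parallel above the front bearer. Lower and release.

Emit:
{"method": "jog_arm", "body": {"series": [0, 0, 0, 0, 0, -0.01, -1, 0, 0, 0, 0, 0, -0.018, -1, 0, 0, 0, 0, 0, -0.021, -1, 0, 0, 0, 0, 0, -0.021, -1, 0, 0, 0, 0, 0, -0.021, -1]}}

```text
clock: 13.85
eef_pos: [577.1, -32.8, 43.6]
eef_rot: [2.881, 1.571, 2.84]
wrist_force: [-3.5, 0.3, 4.2]
finger_gap: 23.9
```

Emit:
{"method": "jog_arm", "body": {"series": [0, 0, 0, 0, 0, 0, 0.0, 0, 0, 0, 0, 0, 0, 0.0, 0, 0, 0, 0, 0, 0, 0.0, 0, 0, 0, 0, 0, 0.03, 0.0, 0, 0, 0, 0, 0, 0.08, 0.0, 0, 0, 0, 0, 0, 0.14, 0.0, 0, 0, 0, 0, 0, 0.18, 0.0, 0, 0, 0, 0, 0, 0.18, -0.2]}}

```text
clock: 14.85
eef_pos: [578.2, -33.0, 226.7]
eef_rot: [-0.084, 1.565, -0.125]
wrist_force: [0.4, -0.5, -0.2]
finger_gap: 40.5
```

```bash
python3 - <<'E'
from h import *
c=snap('side','s10'); s=manip.read_state(); print(s['eef_pos'],s['joints'].round(3),s['finger_gap']); t=snap('top','t10')
P=cloud(c)
a=cv2.resize(c['color'][180:480,240:560],None,fx=2,fy=2,interpolation=cv2.INTER_NEAREST); cv2.imwrite('pics/s10c.png',a)
E
```

```text
[577.41005154 -32.8479545  224.20569829] [-0.12   0.347  1.408 -0.     1.384 -1.65 ] 37.96407458229412
```

View pics/s10c.png

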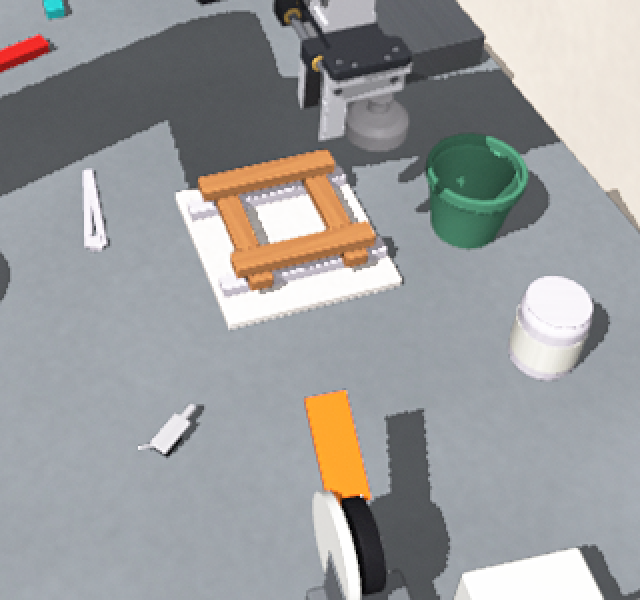

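View pics/t10.png

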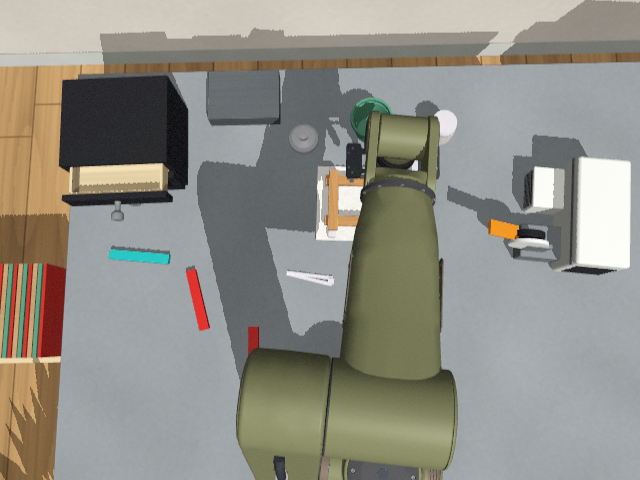

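Both slats lie flat across the laid pair, one over each bearer, and the bystanders are undisturbed. Now the dryer's yaw, from its blower box and paddle.

```bash
python3 - <<'E'
from h import *
t=load('t10');P=cloud(t)
m=((abs(P[...,2]-149)<6)&(P[...,0]>300)&(P[...,0]<800)&(P[...,1]<-380)).astype(np.uint8)
n,l,s,ce=cv2.connectedComponentsWithStats(m); i=1+np.argmax(s[1:,4]); v,u=np.nonzero(l==i)
r=cv2.minAreaRect(world(t,u,v,150)[:,:2].astype(np.float32)); print('blower',np.round(r[0],1),np.round(r[1],1),r[2],s[i])
m=((abs(P[...,2]-74)<5)&(P[...,0]>300)&(P[...,0]<800)&(P[...,1]<-250)).astype(np.uint8)
n,l,s,ce=cv2.connectedComponentsWithStats(m); i=1+np.argmax(s[1:,4]); v,u=np.nonzero(l==i)
r=cv2.minAreaRect(world(t,u,v,75)[:,:2].astype(np.float32)); print('nozzle',np.round(r[0],1),np.round(r[1],1),r[2],s[i])
# paddle corners in both views
for tag in('s10','t10'):
    c=load(tag)
    for mm,ss,ce in brown(c,200,150):
        if (tag=='s10' and ce[1]>380) or (tag=='t10' and ce[0]>480 and ce[1]<260):
            r=cv2.minAreaRect(np.argwhere(mm)[:,::-1].astype(np.float32)); print(tag,ce.round(1),cv2.boxPoints(r).round(1).tolist())
            cn=max(cv2.findContours(mm.astype(np.uint8),0,1)[0],key=cv2.contourArea); print(cv2.approxPolyDP(cn,2,True)[:,0].tolist())
c=load('s10'); a=c['color'][360:480,370:500]; cv2.imwrite('pics/pad.png',cv2.resize(a,None,fx=5,fy=5,interpolation=cv2.INTER_NEAREST))
a=t['color'][190:280,470:640]; cv2.imwrite('pics/padt.png',cv2.resize(a,None,fx=4.5,fy=4.5,interpolation=cv2.INTER_NEAREST))
E
```

```text
blower [ 517. -525.] [120.6 248.1] 83.2237777709961 [ 574  157   57  112 5610]
nozzle [ 590.2 -438.8] [ 81.5 123.9] 82.3682861328125 [ 531  166   36   51 1267]
s10 [408.2 402.4] [[391.70001220703125, 379.0], [412.5, 374.20001220703125], [424.8999938964844, 428.79998779296875], [404.1000061035156, 433.5]]
[[412, 375], [392, 380], [402, 424], [410, 431], [411, 428], [420, 426], [424, 429]]
t10 [502.9 229.1] [[485.8999938964844, 233.0], [489.3999938964844, 218.39999389648438], [520.5999755859375, 225.6999969482422], [517.2000122070312, 240.39999389648438]]
[[489, 220], [489, 233], [507, 238], [518, 237], [517, 225]]
```

View pics/pad.png

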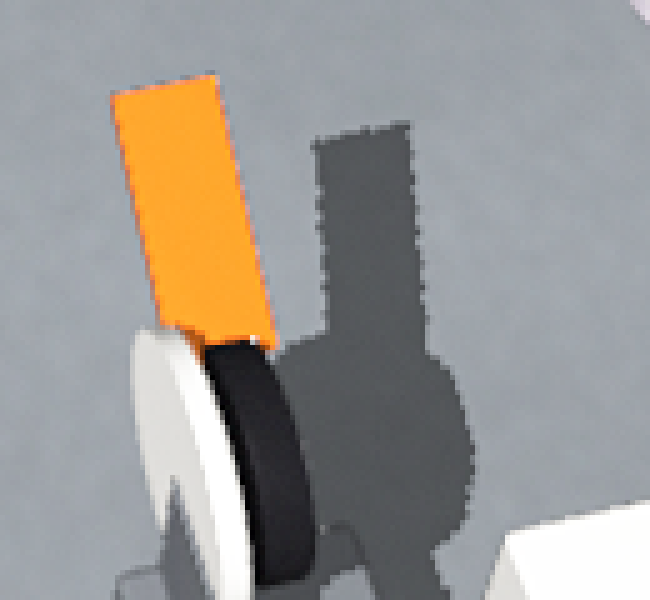

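View pics/padt.png

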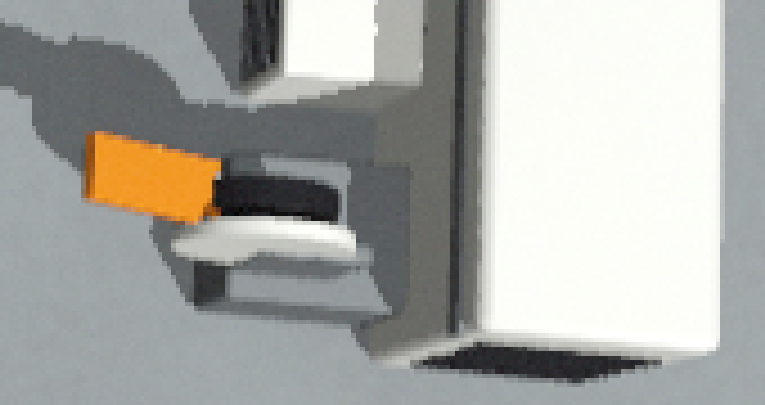

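Blower rectangle gives dryer yaw about -6.8°, origin about (471,-365), and paddle middle about (479,-295,153). Next: shut the fingers, turn the jaws along the axle, and hover above the paddle.

Emit:
{"method": "jog_arm", "body": {"series": [0, 0, -0.165, -0.01, -0.025, 0, -1, 0, 0, -0.33, -0.019, -0.05, 0, -1, 0, 0, -0.495, -0.029, -0.076, 0, -1, 0, 0, -0.66, -0.039, -0.101, 0, -1, 0, 0, -0.825, -0.049, -0.126, 0, -1, 0, 0, -0.99, -0.058, -0.151, 0, -1, 0, 0, -1.155, -0.068, -0.177, 0, -1, 0, 0, -1.32, -0.078, -0.202, 0, -1, 0, 0, -1.485, -0.087, -0.227, -0.01, -1, 0, 0, -1.6, -0.095, -0.245, -0.02, -1, 0, 0, -1.647, -0.097, -0.2525, -0.035, -1, 0, 0, -1.647, -0.097, -0.2525, -0.045, -1, 0, 0, -1.647, -0.097, -0.2525, -0.045, -1]}}

```text
clock: 16.58
eef_pos: [480.1, -284.5, 177.4]
eef_rot: [-2.099, 1.569, 2.499]
wrist_force: [0.3, -0.4, -0.0]
finger_gap: 0.3
```

```bash
python3 - <<'E'
from h import *
c=snap('side','s11'); s=manip.read_state(); print(s['eef_pos'],s['joints'].round(3),s['finger_gap'],s['wrist_force']); t=snap('top','t11')
cv2.imwrite('pics/s11c.png',cv2.resize(c['color'][280:480,300:520],None,fx=3.4,fy=3.4,interpolation=cv2.INTER_NEAREST))
P=cloud(c)
m=(P[...,2]>150)&(P[...,2]<215)&(abs(P[...,0]-481)<40)&(abs(P[...,1]+287)<60)
hsv=cv2.cvtColor(c['color'],cv2.COLOR_BGR2HSV); m&=hsv[...,1]<60
v,u=np.nonzero(m); i=np.argsort(P[m][:,2])[:20]; print(P[m][i].round(1)[::3].tolist(), list(zip(u[i],v[i]))[::6])
for b,ss,ce in brown(c,150,130):
    z=np.median(P[b][:,2])
    v,u=np.nonzero(b); r=cv2.minAreaRect(world(c,u,v,z)[:,:2].astype(np.float32)); print(ce.round(1),ss[4],z.round(1),np.round(r[0],1),np.round(r[1],1),round(r[2],1))
E
```

```text
[ 480.36645715 -284.68294494  178.20988598] [-0.601  0.339  1.527  0.     1.276 -0.486] 0.2793304897231423 [-0.40491926  0.41388496 -0.52061725]
[[452.1, -337.3, 150.3], [456.2, -339.1, 150.8], [458.9, -340.4, 151.4], [452.2, -343.8, 152.3], [451.4, -342.0, 152.8], [458.1, -345.1, 153.9], [454.5, -342.2, 154.2]] [(np.int64(401), np.int64(427)), (np.int64(406), np.int64(427)), (np.int64(402), np.int64(429)), (np.int64(404), np.int64(428))]
[366.7 306.1] 526 56.4 [518. -20.] [58.4 80.7] 39.0
[408.5 406.1] 957 147.6 [ 480.1 -302.9] [96.2 34.7] 76.8
```

View pics/s11c.png

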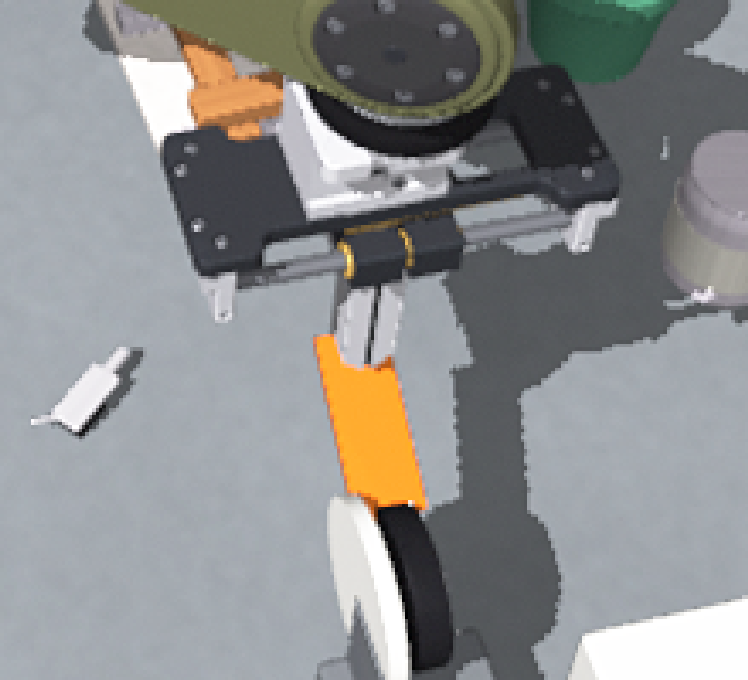

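View pics/t11.png

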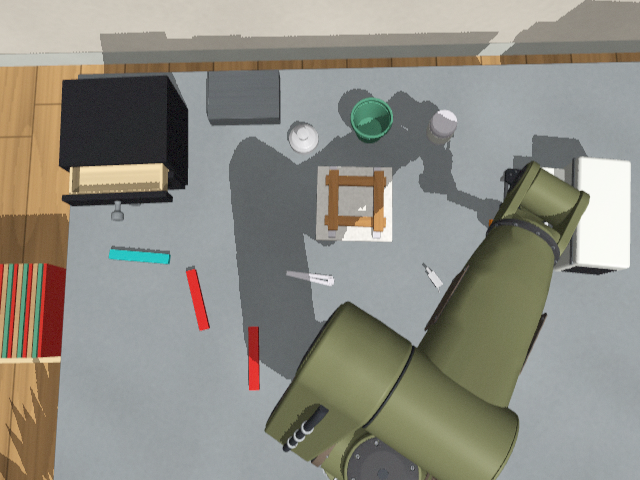

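```bash
python3 - <<'E'
from h import *
c=load('s11'); 
for y in(-292.5,-284.5):
  for z in (160,182): print(y,z,proj(c,[480.4,y,z]).round(1))
P=cloud(c)
m=(P[...,2]>175)&(P[...,2]<260)&(abs(P[...,0]-481)<14)&(abs(P[...,1]+287)<25); print(np.percentile(P[m],[0,2,10,50,98],axis=0).round(1))
t=load('t11');P=cloud(t)
hsv=cv2.cvtColor(t['color'],cv2.COLOR_BGR2HSV)
m=(P[...,2]>52)&(P[...,2]<70)&(P[...,0]>450)&(P[...,0]<700)&(P[...,1]>-120)&(P[...,1]<140)
n,l,s,ce=cv2.connectedComponentsWithStats(m.astype(np.uint8))
for i in range(1,n):
  if s[i,4]>100:
    v,u=np.nonzero(l==i); r=cv2.minAreaRect(world(t,u,v,60)[:,:2].astype(np.float32)); print('stacked',np.round(r[0],1),np.round(r[1],1),round(r[2],1),np.percentile(P[l==i][:,2],[5,50,95]).round(1))
hs=(hsv[...,1]<60)&(hsv[...,2]>150);hs[:,:310]=0;hs[:,398:]=0;hs[:160]=0;hs[250:]=0
v,u=np.nonzero(hs); r=cv2.minAreaRect(world(t,u,v,12)[:,:2].astype(np.float32)); print('board',np.round(r[0],1),np.round(r[1],1),r[2])
E
```

```text
-292.5 160 [406.2 393.6]
-292.5 182 [407.3 385.8]
-284.5 160 [404.  389.4]
-284.5 182 [405.2 381.6]
[[ 467.  -296.8  179.4]
 [ 467.3 -296.3  183.8]
 [ 468.  -295.5  191.7]
 [ 476.4 -293.4  216.8]
 [ 490.8 -276.3  244.9]]
stacked [578.   76.2] [ 23.8 150. ] 87.2 [54.3 58.8 63.4]
stacked [573.3 -32.8] [ 24.1 149.5] 88.0 [53.9 58.8 63.6]
board [568.4  23.7] [215.4 214.5] 87.72865295410156
```

Checks: the stacked slats are at (578,76) and (573,-33), tops about 59-60 mm, 87-88°. In the rack frame that is about y +52/-57 and x -4/-8 mm, well within the limits. Press now.

Emit:
{"method": "jog_arm", "body": {"series": [0, 0, 0, 0, 0, -0.01, -1, 0, 0, 0, 0, 0, -0.02, -1, 0, 0, 0, 0, 0, -0.03, -1, 0, 0, 0, 0, 0, -0.04, -1, 0, 0, 0, 0, 0, -0.05, -1, 0, 0, 0, 0, 0, -0.06, -1, 0, 0, 0, 0, 0, -0.07, -1, 0, 0, 0, 0, 0, -0.08, -1, 0, 0, 0, 0, 0, -0.09, -1, 0, 0, 0, 0, 0, -0.095, -1, 0, 0, 0, 0, 0, -0.095, -1], "squeeze": 30}}

```text
clock: 18.05
eef_pos: [480.7, -285.8, 83.9]
eef_rot: [1.002, 1.569, -0.686]
wrist_force: [0.0, 0.1, 9.1]
finger_gap: 0.6
```

```bash
cat > pad.py <<'E'
from h import *
import sys
tag=sys.argv[1]
c=snap('side',tag); s=manip.read_state(); print(s['eef_pos'].round(1),s['finger_gap'].round(1),s['wrist_force'].round(1))
cv2.imwrite(f'pics/{tag}c.png',cv2.resize(c['color'][280:480,300:520],None,fx=3.4,fy=3.4,interpolation=cv2.INTER_NEAREST))
P=cloud(c); hsv=cv2.cvtColor(c['color'],cv2.COLOR_BGR2HSV)
m=(hsv[...,0]>=8)&(hsv[...,0]<=20)&(hsv[...,1]>150)&(abs(P[...,0]-481)<60)&(P[...,1]<-180)&(P[...,1]>-380)
q=P[m]; print(len(q)); h=(q[:,:2]-[471,-367])@[0.118,0.993]
a=np.polyfit(h,q[:,2],1); print('tilt',np.arctan(a[0]).round(3),'q',(0.5-np.arctan(a[0])).round(3),'z at axle',a[1].round(1), 'angle via axle', (0.5-np.median(np.arctan2(q[:,2]-115,h))).round(3))
E
python3 pad.py s12
```

```text
Traceback (most recent call last):
  File "pad.py", line 4, in <module>
    c=snap('side',tag); s=manip.read_state(); print(s['eef_pos'].round(1),s['finger_gap'].round(1),s['wrist_force'].round(1))
                                                                          ^^^^^^^^^^^^^^^^^^^^^
AttributeError: 'float' object has no attribute 'round'
```

```bash
sed -i "s/s\['finger_gap'\].round(1)/s['finger_gap']/" pad.py; python3 pad.py s13
```

```text
[ 480.7 -285.8   84.1] 0.7226350343697542 [ 0.3 -0.5 10.1]
255
tilt -0.641 q 1.141 z at axle 144.1 angle via axle 0.859
```

View pics/s13c.png

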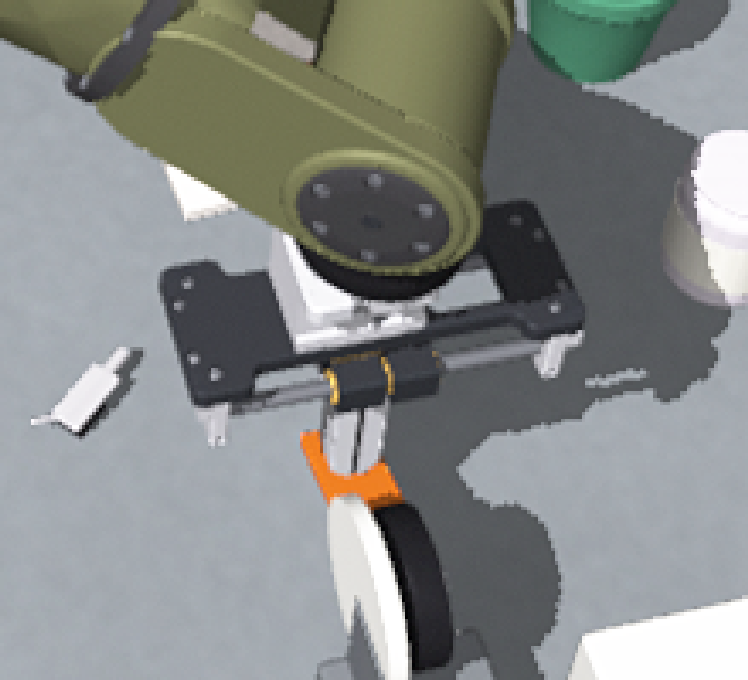

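Paddle is about 0.87 rad by geometry and the force is 10 N. A further ~18 mm reaches the third position.

Emit:
{"method": "jog_arm", "body": {"series": [0, 0, 0, 0, 0, -0.005, -1, 0, 0, 0, 0, 0, -0.01, -1, 0, 0, 0, 0, 0, -0.014, -1, 0, 0, 0, 0, 0, -0.018, -1, 0, 0, 0, 0, 0, -0.018, -1, 0, 0, 0, 0, 0, -0.018, -1]}}

```text
clock: 18.9
eef_pos: [480.8, -285.5, 66.0]
eef_rot: [1.235, 1.569, -0.453]
wrist_force: [1.2, 2.2, 7.6]
finger_gap: 0.6
```

```bash
python3 pad.py s14
```

```text
[ 480.7 -285.4   66. ] 0.4243249559470044 [0.3 1.9 7.5]
106
tilt -0.921 q 1.421 z at axle 169.9 angle via axle 1.054
```

View pics/s14c.png

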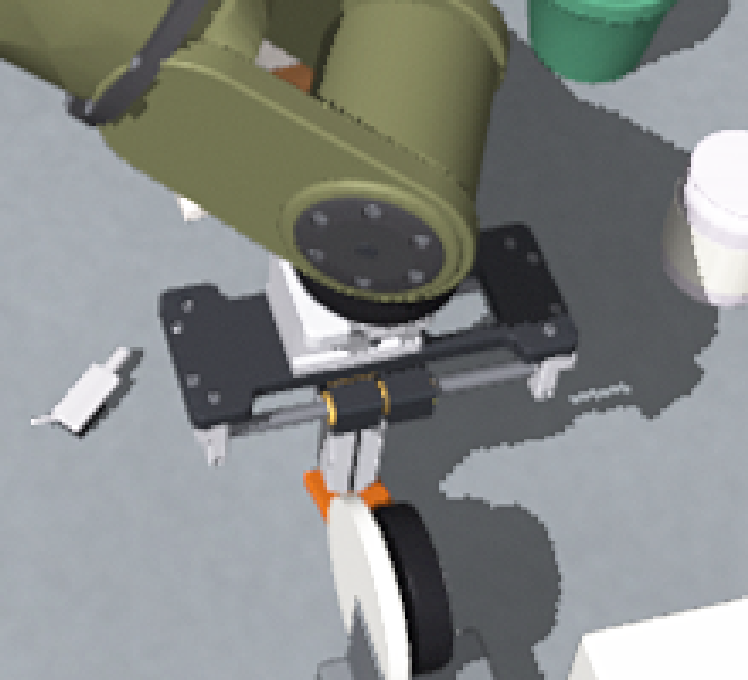

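Estimate about 1.05 rad. I'll confirm by feeling for the hard stop (1.15) in small steps.

Emit:
{"method": "jog_arm", "body": {"series": [0, 0, 0, 0, 0, -0.002, -1, 0, 0, 0, 0, 0, -0.004, -1, 0, 0, 0, 0, 0, -0.004, -1]}}

```text
clock: 19.32
eef_pos: [480.7, -285.6, 62.0]
eef_rot: [1.105, 1.569, -0.582]
wrist_force: [0.6, 0.2, 8.1]
finger_gap: 0.4
```

Emit:
{"method": "jog_arm", "body": {"series": [0, 0, 0, 0, 0, -0.002, -1, 0, 0, 0, 0, 0, -0.003, -1, 0, 0, 0, 0, 0, -0.003, -1]}}

```text
clock: 19.7
eef_pos: [480.8, -285.6, 59.1]
eef_rot: [1.094, 1.569, -0.594]
wrist_force: [0.1, 1.1, 9.5]
finger_gap: 0.5
```

Emit:
{"method": "jog_arm", "body": {"series": [0, 0, 0, 0, 0, -0.002, -1, 0, 0, 0, 0, 0, -0.002, -1]}}

```text
clock: 19.95
eef_pos: [480.7, -285.6, 57.0]
eef_rot: [1.16, 1.569, -0.528]
wrist_force: [0.9, -0.2, 7.9]
finger_gap: 0.9
```

Emit:
{"method": "jog_arm", "body": {"series": [0, 0, 0, 0, 0, -0.002, -1, 0, 0, 0, 0, 0, -0.002, -1]}}

```text
clock: 20.2
eef_pos: [480.9, -285.7, 55.5]
eef_rot: [1.119, 1.568, -0.569]
wrist_force: [-1.0, 1.3, 12.4]
finger_gap: 0.4
```

```bash
python3 pad.py s15
```

```text
[ 481.  -285.7   55.5] 0.7116855899020347 [-0.5  1.  12.9]
69
tilt -1.064 q 1.564 z at axle 196.5 angle via axle 1.148
```

View pics/s15c.png

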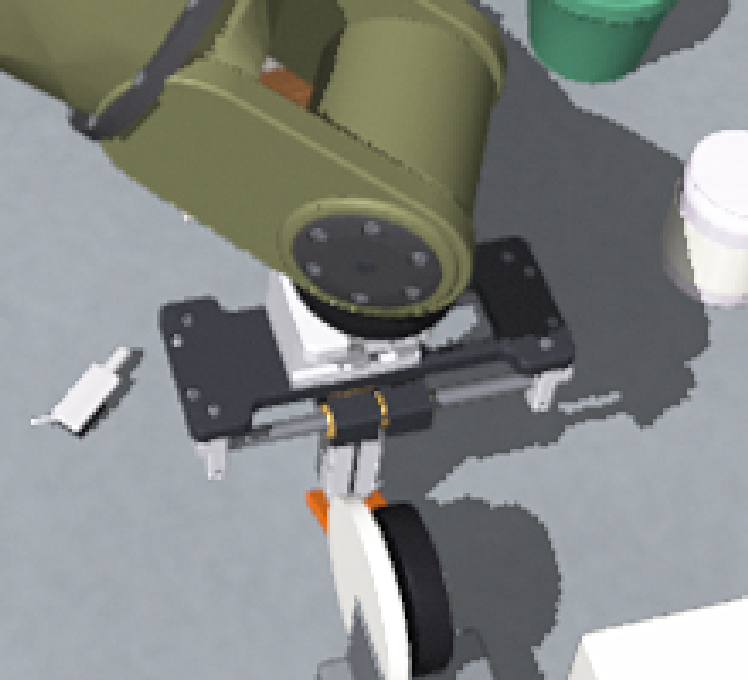

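The force steps up to 13 N at 55.5 mm, close to the 57 mm predicted for the stop, so the angle estimate holds. Ease back about 4 mm (dial ≈1.11), hold, and make a final check.

Emit:
{"method": "jog_arm", "body": {"series": [0, 0, 0, 0, 0, 0.002, -1, 0, 0, 0, 0, 0, 0.004, -1, 0, 0, 0, 0, 0, 0.004, -1, 0, 0, 0, 0, 0, 0.004, -1, 0, 0, 0, 0, 0, 0.004, -1, 0, 0, 0, 0, 0, 0.004, -1, 0, 0, 0, 0, 0, 0.004, -1, 0, 0, 0, 0, 0, 0.004, -1]}}

```text
clock: 21.25
eef_pos: [480.7, -284.5, 58.4]
eef_rot: [2.467, 1.57, 0.779]
wrist_force: [3.4, 5.9, 4.1]
finger_gap: 0.6
```

```bash
python3 pad.py s16; python3 - <<'E'
from h import *
t=snap('top','t16');P=cloud(t)
m=(P[...,2]>52)&(P[...,2]<70)&(P[...,0]>450)&(P[...,0]<700)&(P[...,1]>-120)&(P[...,1]<140)
n,l,s,ce=cv2.connectedComponentsWithStats(m.astype(np.uint8))
for i in range(1,n):
  if s[i,4]>100:
    v,u=np.nonzero(l==i); r=cv2.minAreaRect(world(t,u,v,60)[:,:2].astype(np.float32)); print('stacked',np.round(r[0],1),np.round(r[1],1),round(r[2],1))
E
```

```text
[ 480.7 -284.5   58.4] 0.9178209130287427 [2.8 5.8 4.3]
79
tilt -1.047 q 1.547 z at axle 195.2 angle via axle 1.119
stacked [578.   76.2] [ 23.8 150. ] 87.2
stacked [573.3 -32.8] [ 24.1 149.5] 88.0
```

View pics/t16.png

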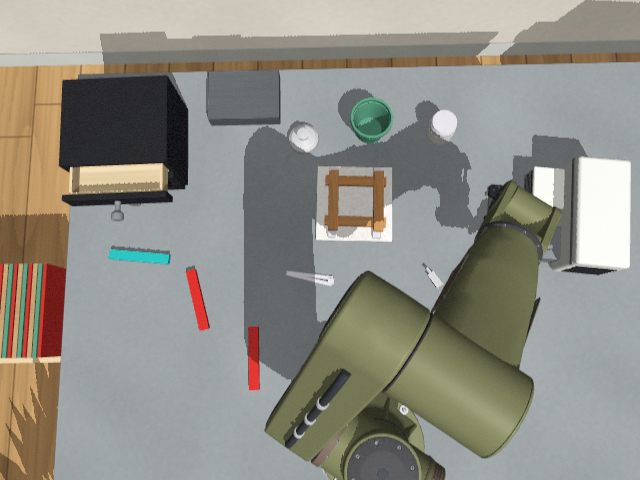

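```bash
python3 -c "
from cell import manip
s=manip.read_state();print(s['clock'],s['eef_pos'],s['wrist_force'])
print(manip.sign_off())"
```

```text
21.35 [ 480.62798789 -284.54352202   58.41894497] [3.4941714  6.56920916 4.05698062]
the job is handed in; nothing more can be done
None
```

Both loose slats are stacked and released, and I handed the job in at 21.4 s with the closed fingers still holding the dial down. The sign-off gave no verdict.

- **Slats:** the last top view puts them at about y = +52 and -57 mm and x = -4 and -8 mm in the rack frame. They are flat, within about 1° of the bearers, and did not move between the check before pressing and the one after. The laid slats and bystanders looked unmoved in the last top view; I did not measure them again.
- **Dial:** it is past the third click at about 1.11 rad, with about 8 N on the fingers. I found the hard stop by a force rise at about 56 mm tool height, then eased back about 3 mm. The image estimate through the axle gives 1.12 rad. A straight-line fit to the paddle gave 1.55 rad, but only a sliver of it was visible and that is past the stop, so I ignored it.
- **Disagreements:** in the images the fingertips sit about 3 mm above the reported tool point, not 19 mm ahead of it. My first grasp therefore closed above the slat without touching it, and I redid it from the observed tip height. The two cameras also differ by 3–4 mm in y, so I used their average.

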